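# Load the notched scraper blade into the hardness tester's holder

### The arm

A 6-joint arm with a two-finger parallel gripper is mounted at the origin on the work surface. World frame = base frame: x ahead of the robot, y to its left, z up, the work surface at z = 0. Lengths are in m, angles in rad, forces in N, time in s.
With the tool pointing down it reaches from about 0.35 to 0.95 m from the base axis. Payload 17.4 kg.
Tool frame: the origin (TCP) lies on the centre line of the jaws, within the pads' length; the fingertips stand 11 mm ahead of it and the grasp point (between the pads) lies 8 mm behind it; x points along the fingers, y is the direction in which the jaws open and shut, and the axes are right-handed (so a half turn about x gives the same grasp; the last joint's range is limited). The gripper opens to 93 mm and grips with 3 to 60 N. Pads are 15 mm wide; open, the fingers measure 128 mm over their backs; the gripper's body (75 mm by 188 mm) begins 65 mm behind the grasp point.
Start: joints at [1.068, 0.116, 1.442, -0, 1.584, -0.038], TCP at [0.303, 0.603, 0.202] pointing down, gripper open.
Joint ranges: [-2.83, 2.83], [-0.83, 2.19], [0.07, 2.5], [-1.14, 4.28], [0.01, 3], [-2.97, 2.97]. Speed limits (rad/s): [1.89, 1.89, 2.22, 3.14, 3.14, 3.14].

### API

Orientations are given as [roll, pitch, yaw] about the fixed x, y, z axes, in that order (R = Rz(yaw) Ry(pitch) Rx(roll)).
In Python, from station import robot gives the robot as it stands.
- The arm moves only by the shell command python3 -m jog 'ROWS' [FORCE]. ROWS is JSON, a list of rows, each an object of numbers: "wx", "wy", "wz": the turn, a rotation vector about the tool's x, y, z in rad; "dx", "dy", "dz": the shift along the tool's x, y, z in m; "fingers": the finger opening in m, from 0 to 0.093. A call has 1 to 20 rows; each row shifts and turns the pose as measured when the row begins, along the tool's axes as they then stand; what a row does not reach is not made up. A row lasts 1/10 s, in which the tool goes at most 50 mm and 8.59 degrees, less where a joint would pass 70% of its speed; a pose out of reach is approached as far as the arm can. A call is refused whole if a number of a shift passes 0.05 or a number of a turn 0.15, either way. A call with a gripper value outside its range is refused whole. The fingers move at their own pace and stop on an object; FORCE is the grip in N (left out, the last holds). Time passes only in rows, so rows that do not move let the fingers close. It gives the time, the measured TCP pose, the force and the opening at its end, in the units of the state.
- robot.get_obs(): the state, without advancing time (a new reading comes with each control period).
- robot.capture(name): name is "scene" or "top" or "wrist"; returns a dict with "image" (420x560x3 uint8, red, green, blue), "range_z" (420x560 float32, m along the optical axis (not along the pixel's ray), 0 where there is no reading), "camera_matrix" (3x3 intrinsics, pixels), "R" (3x3) and "t" (3): a world point X has camera coordinates R X + t; the wrist camera has in their place "tool_from_camera" (4x4, takes a point from camera to tool coordinates, whose origin is the TCP and whose axes are the tool frame's). Camera axes: x right, y down, z forward; pixel columns grow to the right and rows downward; lengths in m; the calibration is good to about 2 mm. A picture is of the moment at which its call begins: read the wrist's pose just before it.
- robot.sign_off(): hands the job in, once; it reports no verdict.
The state is a dict: "time": time; "q": joint angles; "dq": joint speeds; "tau": joint torques, N m; "eef_pos": TCP position; "tcp_rot": TCP orientation; "ft_force": force on the tool from outside, world axes, zero at the start; "ft_torque": the same for the moment, N m; "opening": finger opening in m.
Only numpy, scipy, OpenCV 4.12 (cv2) and the standard library are available. Lean on these libraries where they do the work, as an engineer would, in place of code of your own. Each camera call takes 0.05 s, during which the arm holds its last target.

### The job

Take the scraper blade that has the single open notch in its end off its grey rest block and lay it down flat in the black blade holder, lengthwise along the raised pale metal bed, with its notch over the locating pin and its cutting edge at the end with the two cheeks. Lay it down rather than dropping it, let go of it, and leave the other two blades where they lie.

Things in the scene. Friction and masses are not known exactly. Their poses are not given: they have to be found in the camera images.
- blade_mid (a point): Blade to load: green steel, 120 (x) x 60 (y) x 6 mm (z), 0.28 kg; this point is its middle. -x end: bare cutting edge (last 12 mm, 4 mm thick). +x end: one centred notch open at that end, 27 mm wide, 34 deep (x = 26 to 60). Lies flat on a fixed grey block 60 x 40, 24 mm high, up to 5 mm off its middle: its long sides overhang, to be gripped across the 60 mm width at mid-length. z up.
- holder_pin (a point): Foot of the fixed black holder's dark steel pin (7 mm thick, 14 mm tall), level with the bed's top, 30 mm above the table. z up. Bed 44 mm wide, from x = +12 to -103 mm. A blade well laid lies along x, middle at x = -43, y = 0, notch end at +x. Cheeks at x = -88 to -106, inner faces 86 mm apart, tops 9 mm above the bed; cutting end between them. Round base 156 mm wide, 8 mm high, centred at x = -43.
- plain_blade_mid (a point): The same green-lacquered steel, 120 x 60 x 6 mm, same cutting edge, on a like grey block. The point is the middle of the blade; x along its length away from the cutting edge, z up. A bystander: a plain rectangle with no notch at all.
- waisted_blade_mid (a point): The same green-lacquered steel, 120 x 60 x 6 mm, same cutting edge, on a like grey block. The point is the middle of the blade; x along its length away from the cutting edge, z up. A bystander: it has no notch in its end, but two shallow notches 20 mm long and 13 mm deep in its two long sides (x = +24 to +44 mm).
Not all that is in view belongs to the job. Of the things that look like the part that bears holder_pin, the middle-sized one is meant. What is shaped like the part that bears blade_mid but pink is not meant.

How it is judged:
By the outcome, as a careful person would: the job done as asked, in the order asked, and still so for the second after the job is handed in, with the robot touching nothing.
It also fails if it takes over 38 s, if anything falls off the work surface, if the arm or the gripper's body presses on something with over 40 N, if the wrist force passes 120 N, or if a joint passes its speed limit or range.

## Working session

There is one attempt and no reset: what is moved stays moved. The work goes in short steps, Python scripts to look and compute and a shell command to move; the robot and the scene stay as the last step left them, time stands still between calls to the robot, and variables do not carry over. Pictures are saved under pics/ and viewed, and the job is handed in when it is done.

```bash
mkdir -p pics; ls
python3 - <<'E'
from station import robot
import cv2,numpy as np
o=robot.get_obs();print(o['time'],o['eef_pos'],o['tcp_rot'],o['opening'])
for n in ['scene','top']:
    c=robot.capture(n);cv2.imwrite(f'pics/{n}0.png',c['image'][:,:,::-1])
    np.savez(f'pics/{n}0.npz',**c)
    print(n,c['camera_matrix'],c['R'],c['t'])
E
```

```text
pics
0.0 [0.30247445 0.60316263 0.20086156] [-1.59654383  1.56957105 -2.06134347] 0.0931027477153786
scene [[478.65890581   0.         286.03963032]
 [  0.         478.65890581 215.77515713]
 [  0.           0.           1.        ]] [[-0.00762648  0.99994865  0.00667303]
 [ 0.55657335  0.00978876 -0.83074081]
 [-0.83076347 -0.0026216  -0.55661942]] [-0.04179956 -0.19105217  1.7296047 ]
top [[468.20572556   0.         279.75199396]
 [  0.         468.20572556 215.73299537]
 [  0.           0.           1.        ]] [[-2.57802160e-02 -9.99667591e-01  2.95252991e-04]
 [-9.98460371e-01  2.57345701e-02 -4.91387743e-02]
 [ 4.91148419e-02 -1.56160663e-03 -9.98791917e-01]] [0.06929326 0.4446249  1.10747328]
```

View pics/scene0.png

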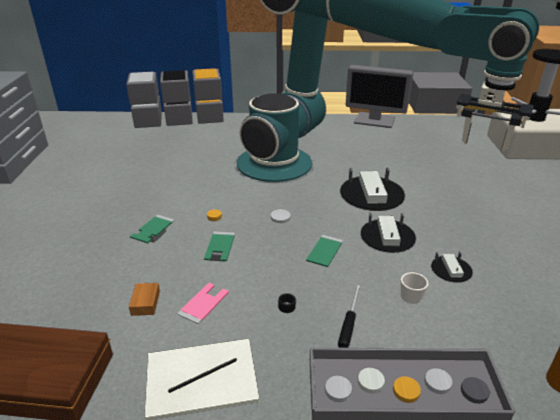

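View pics/top0.png

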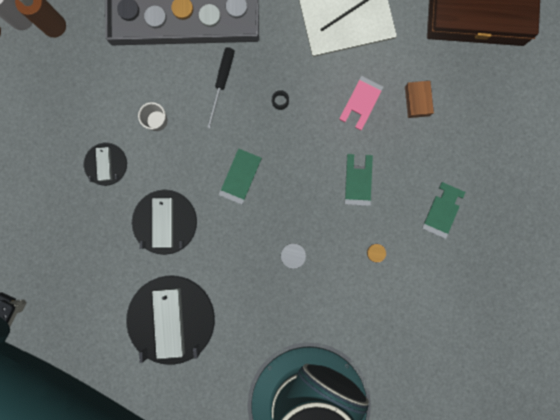

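The scene view shows all three blades, the three holders and the pink decoy. In the top view, the notched green blade is at about (359,180) and the middle-sized holder at about (164,222). I'll enlarge both.

Run:
```python
import cv2,numpy as np
im=cv2.imread('pics/top0.png')
a=cv2.resize(im[145:215,325:395],(560,560),interpolation=cv2.INTER_CUBIC)
b=cv2.resize(im[187:257,129:199],(560,560),interpolation=cv2.INTER_CUBIC)
for k in(a,):pass
cv2.imwrite('pics/cropA.png',a);cv2.imwrite('pics/cropB.png',b)
```

```text
(no output)
```

View pics/cropA.png

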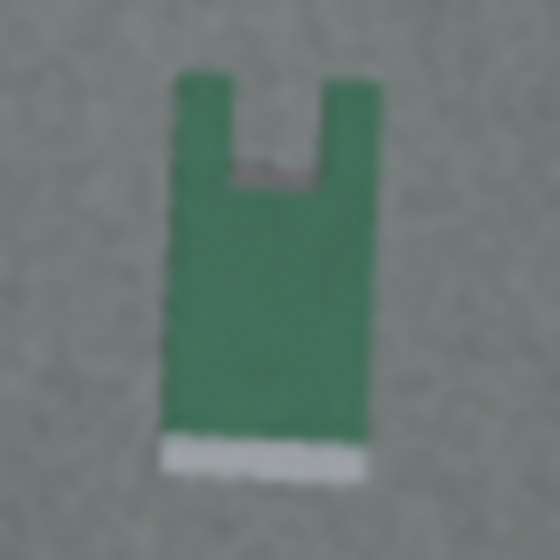

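View pics/cropB.png

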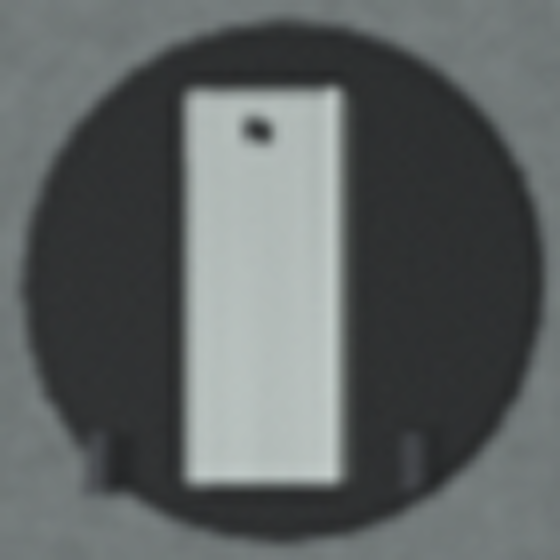

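```bash
cat > h.py <<'E'
import numpy as np
def ray(c,uv,z):
    K,R,t=c['camera_matrix'],c['R'],c['t']
    d=R.T@np.linalg.solve(K,[uv[0],uv[1],1]);o=-R.T@t
    return o+d*(z-o[2])/d[2]
E
python3 - <<'E'
import numpy as np;from h import ray
c=np.load('pics/top0.npz')
f=lambda p,o,z:ray(c,((p[0]+.5)/8-.5+o[0],(p[1]+.5)/8-.5+o[1]),z)
A=[f(p,(325,145),.030) for p in[(176,73),(382,80),(161,472),(367,484)]]
B=[f(p,(129,187),.030) for p in[(185,90),(343,90),(184,485),(343,485)]]
for n,Q in(('blade',A),('bed',B)):
    ax=(Q[0]+Q[1]-Q[2]-Q[3])/2
    print(n,np.mean(Q,0),'L',np.linalg.norm(ax),'W',np.linalg.norm(Q[0]-Q[1]),'yaw',np.arctan2(ax[1],ax[0]))
print('pin',f((255,130),(129,187),.034))
rz=c['range_z']
K,R,t=c['camera_matrix'],c['R'],c['t']
for u,v in[(359,185),(163,222),(300,180)]:
    z=rz[v,u];print(R.T@(np.linalg.solve(K,[u,v,1])*z-t))
E
```

```text
blade [ 0.52684079 -0.12994098  0.03      ] L 0.1190169520104471 W 0.06087616935620573 yaw -0.0711986085301055
bed [0.43673163 0.33550644 0.03      ] L 0.11590125846034482 W 0.0464511862727848 yaw -0.01464213873848745
pin [0.48261963 0.33644712 0.034     ]
[ 0.5128438  -0.13044044  0.03116895]
[0.43775901 0.33259385 0.02780283]
[0.53196192 0.00661601 0.00133003]
```

```bash
cat >> h.py <<'E'
from scipy.spatial.transform import Rotation as Ro
def rel(pos,yaw,obs,flip=None):
    """shift (tool axes) and rotvec to bring tool to pos, tool x down, tool y along blade-y of given yaw"""
    R0=Ro.from_euler('xyz',obs['tcp_rot']);best=None
    for s in(1,-1):
        y=s*np.array([-np.sin(yaw),np.cos(yaw),0]);x=np.array([0,0,-1.]);T=Ro.from_matrix(np.c_[x,y,np.cross(x,y)])
        w=(R0.inv()*T).as_rotvec()
        if best is None or np.linalg.norm(w)<np.linalg.norm(best):best=w
    return R0.inv().apply(np.array(pos)-obs['eef_pos']),best,R0.as_matrix()
E
python3 - <<'E'
from h import *;from station import robot
o=robot.get_obs();np.set_printoptions(precision=4,suppress=True)
s,w,R=rel([.527,-.130,.16],-.071,o);print(s,w);print(R)
print(robot.capture('wrist')['tool_from_camera'])
E
```

```text
[ 0.0415 -0.5547  0.5294] [-0.3938 -0.0002  0.001 ]
[[-0.0005  0.4483  0.8939]
 [-0.0009  0.8939 -0.4483]
 [-1.     -0.001  -0.    ]]
[[ 0.0015 -0.2636  0.9646 -0.1835]
 [ 1.      0.0001 -0.0015  0.0009]
 [ 0.0003  0.9646  0.2636 -0.072 ]
 [ 0.      0.      0.      1.    ]]
```

```bash
python3 -m jog '[{"wx":-0.131},{"wx":-0.131},{"wx":-0.131}]'
python3 - <<'E'
from h import *;from station import robot
o=robot.get_obs();np.set_printoptions(precision=4,suppress=True)
s,w,R=rel([.527,-.130,.16],-.071,o);print(s,w,o['time'])
E
```

```text
[ 0.0416 -0.5548  0.5294] [-0.3938 -0.0002  0.0009] 0.15$[0]: bad value
```

```bash
python3 -m jog '[{"wx":-0.131,"wy":0,"wz":0,"dx":0,"dy":0,"dz":0,"fingers":0.093},{"wx":-0.131,"wy":0,"wz":0,"dx":0,"dy":0,"dz":0,"fingers":0.093},{"wx":-0.131,"wy":0,"wz":0,"dx":0,"dy":0,"dz":0,"fingers":0.093}]'
python3 - <<'E'
from h import *;from station import robot
o=robot.get_obs();np.set_printoptions(precision=4,suppress=True)
s,w,R=rel([.527,-.130,.16],-.071,o);print(s,w,o['time'])
E
```

```text
time: 0.45
eef_pos: [0.3023, 0.603, 0.2001]
tcp_rot: [-2.0, 1.568, -2.061]
ft_force: [0.8, -0.1, -0.0]
opening: 0.0931
[ 0.0414 -0.7178  0.2689] [ 0.0101 -0.001   0.0023] 0.45
```

```bash
python3 -m jog '[{"wx":0,"wy":0,"wz":0,"dx":0,"dy":-0.043,"dz":0.023,"fingers":0.093},{"wx":0,"wy":0,"wz":0,"dx":0,"dy":-0.043,"dz":0.023,"fingers":0.093},{"wx":0,"wy":0,"wz":0,"dx":0,"dy":-0.043,"dz":0.023,"fingers":0.093},{"wx":0,"wy":0,"wz":0,"dx":0,"dy":-0.043,"dz":0.023,"fingers":0.093},{"wx":0,"wy":0,"wz":0,"dx":0,"dy":-0.043,"dz":0.023,"fingers":0.093},{"wx":0,"wy":0,"wz":0,"dx":0,"dy":-0.043,"dz":0.023,"fingers":0.093},{"wx":0,"wy":0,"wz":0,"dx":0,"dy":0,"dz":0,"fingers":0.093},{"wx":0,"wy":0,"wz":0,"dx":0,"dy":0,"dz":0,"fingers":0.093}]'
cat >> h.py <<'E'
def shot(name):
    from station import robot;import cv2
    o=robot.get_obs();c=robot.capture('wrist')
    T=np.eye(4);T[:3,:3]=Ro.from_euler('xyz',o['tcp_rot']).as_matrix();T[:3,3]=o['eef_pos']
    W=T@c['tool_from_camera'];R=W[:3,:3].T
    c['R']=R;c['t']=-R@W[:3,3]
    cv2.imwrite(f'pics/{name}.png',c['image'][:,:,::-1]);np.savez(f'pics/{name}.npz',**{k:c[k] for k in('image','range_z','camera_matrix','R','t')})
    return o,c
E
python3 - <<'E'
from h import *
o,c=shot('w1');np.set_printoptions(precision=4,suppress=True)
print(o['eef_pos'],rel([.527,-.130,.16],-.071,o)[:2])
E
```

```text
time: 1.25
eef_pos: [0.4278, 0.3286, 0.1974]
tcp_rot: [-2.051, 1.565, -2.104]
ft_force: [-0.4, 0.8, 0.3]
opening: 0.0928
[0.4278 0.3286 0.1974] (array([ 0.0395, -0.4525,  0.1236]), array([ 0.0177, -0.0028,  0.0055]))
```

View pics/w1.png

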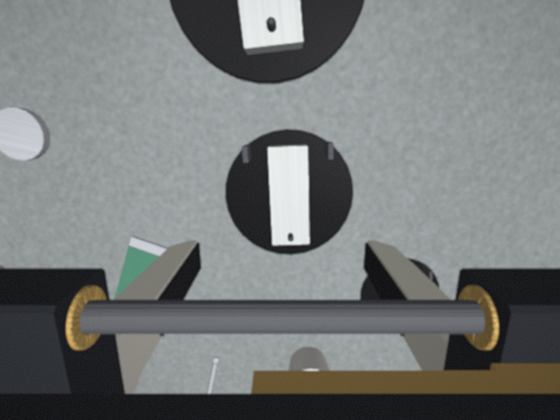

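Run:
```python
import cv2
im=cv2.imread('pics/w1.png')
cv2.imwrite('pics/w1c.png',cv2.resize(im[125:260,220:360],(560*10//10,540),interpolation=cv2.INTER_CUBIC))
```

```text
(no output)
```

View pics/w1c.png

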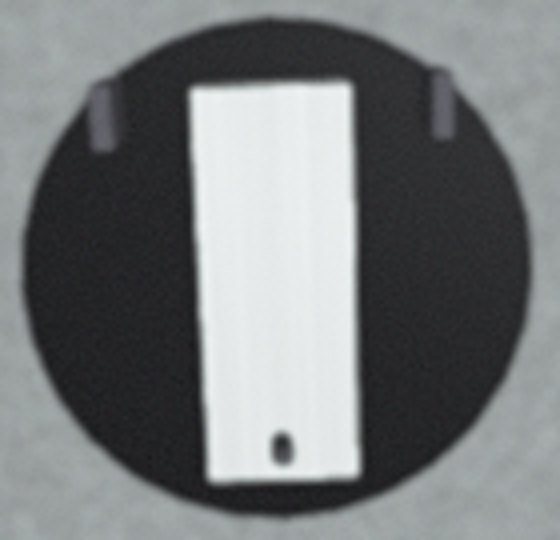

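Run:
```python
import numpy as np;from h import *
np.set_printoptions(precision=4,suppress=True)
c=np.load('pics/w1.npz')
f=lambda p,z:ray(c,((p[0]+.5)/4-.5+220,(p[1]+.5)/4-.5+125),z)
Q=[f(p,.03) for p in[(208,482),(361,476),(190,88),(353,81)]]
ax=(Q[0]+Q[1]-Q[2]-Q[3])/2
print(np.array(Q));print(np.mean(Q,0),'L',np.linalg.norm(ax),'W',np.linalg.norm(Q[0]-Q[1]),np.linalg.norm(Q[2]-Q[3]),'yaw',np.arctan2(ax[1],ax[0]))
print('pin',f((281,437),.03),f((283,450),.044))
print('base',[f(p,.008) for p in((24,270),(531,270))])
```

```text
[[0.4963 0.3118 0.03  ]
 [0.4967 0.3573 0.03  ]
 [0.3809 0.314  0.03  ]
 [0.3814 0.3586 0.03  ]]
[0.4388 0.3354 0.03  ] L 0.11535922369950977 W 0.045484167887544315 0.04458899185832035 yaw -0.015434574377310679
pin [0.4832 0.3341 0.03  ] [0.4821 0.3345 0.044 ]
base [array([0.4338, 0.2591, 0.008 ]), array([0.4418, 0.4119, 0.008 ])]
```

```bash
python3 -m jog '[{"wx":0,"wy":0,"wz":0,"dx":0.004,"dy":-0.045,"dz":0.0124,"fingers":0.093},{"wx":0,"wy":0,"wz":0,"dx":0.004,"dy":-0.045,"dz":0.0124,"fingers":0.093},{"wx":0,"wy":0,"wz":0,"dx":0.004,"dy":-0.045,"dz":0.0124,"fingers":0.093},{"wx":0,"wy":0,"wz":0,"dx":0.004,"dy":-0.045,"dz":0.0124,"fingers":0.093},{"wx":0,"wy":0,"wz":0,"dx":0.004,"dy":-0.045,"dz":0.0124,"fingers":0.093},{"wx":0,"wy":0,"wz":0,"dx":0.004,"dy":-0.045,"dz":0.0124,"fingers":0.093},{"wx":0,"wy":0,"wz":0,"dx":0.004,"dy":-0.045,"dz":0.0124,"fingers":0.093},{"wx":0,"wy":0,"wz":0,"dx":0.004,"dy":-0.045,"dz":0.0124,"fingers":0.093},{"wx":0,"wy":0,"wz":0,"dx":0.004,"dy":-0.045,"dz":0.0124,"fingers":0.093},{"wx":0,"wy":0,"wz":0,"dx":0.004,"dy":-0.045,"dz":0.0124,"fingers":0.093},{"wx":0.018,"wy":-0.003,"wz":0.005,"dx":0,"dy":0,"dz":0,"fingers":0.093},{"wx":0,"wy":0,"wz":0,"dx":0,"dy":0,"dz":0,"fingers":0.093}]'
python3 - <<'E'
from h import *
o,c=shot('w2');np.set_printoptions(precision=4,suppress=True)
print(o['eef_pos'],rel([.527,-.130,.16],-.071,o)[:2])
E
```

```text
time: 2.5
eef_pos: [0.5356, -0.1281, 0.1555]
tcp_rot: [2.462, 1.568, 2.414]
ft_force: [-0.1, 0.8, -0.5]
opening: 0.0931
[ 0.5356 -0.1281  0.1555] (array([-0.0045, -0.0023, -0.0086]), array([ 0.0235, -0.0024, -0.0019]))
```

View pics/w2.png

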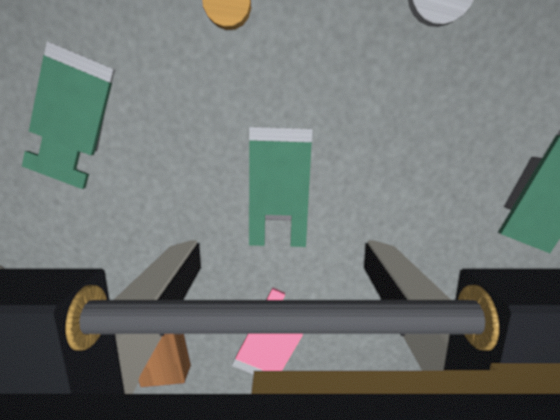

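The notched green blade lies in the middle of the wrist view, from about (250,128) to (306,246), with its notch facing down towards +x. I'll refine its pose.

Run:
```python
import cv2
im=cv2.imread('pics/w2.png')
cv2.imwrite('pics/w2c.png',cv2.resize(im[120:255,210:350],(560,540),interpolation=cv2.INTER_CUBIC))
```

```text
(no output)
```

View pics/w2c.png

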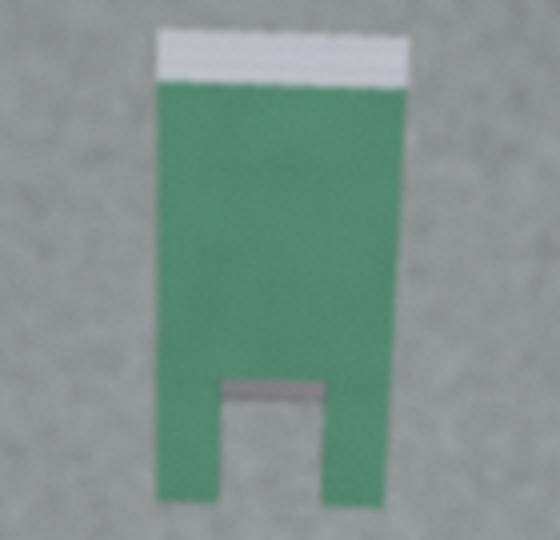

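Run:
```python
import numpy as np;from h import *;from station import robot
np.set_printoptions(precision=4,suppress=True)
c=np.load('pics/w2.npz')
f=lambda p,z:ray(c,((p[0]+.5)/4-.5+210,(p[1]+.5)/4-.5+120),z)
Q=[f(p,z) for p,z in[((157,501),.03),((384,507),.03),((156,29),.029),((410,37),.029)]]
ax=(Q[0]+Q[1]-Q[2]-Q[3])/2
m=np.mean(Q,0)
print(m,'L',np.linalg.norm(ax),'W',np.linalg.norm(Q[0]-Q[1]),np.linalg.norm(Q[2]-Q[3]),'yaw',np.arctan2(ax[1],ax[0]))
o=robot.get_obs()
print(rel([m[0],m[1],.019],np.arctan2(ax[1],ax[0]),o)[:2])
```

```text
[ 0.5288 -0.1307  0.0295] L 0.11967086936785915 W 0.05949522212683021 0.06049766399949806 yaw -0.0763580253941551
(array([ 0.1365, -0.0034, -0.0063]), array([ 0.0302, -0.0025, -0.0016]))
```

```bash
python3 -m jog '[{"wx":0.03,"wy":-0.0025,"wz":-0.0016,"dx":0,"dy":-0.0034,"dz":-0.0063,"fingers":0.093},{"wx":0,"wy":0,"wz":0,"dx":0.03,"dy":0,"dz":0,"fingers":0.093},{"wx":0,"wy":0,"wz":0,"dx":0.03,"dy":0,"dz":0,"fingers":0.093},{"wx":0,"wy":0,"wz":0,"dx":0.02,"dy":0,"dz":0,"fingers":0.093},{"wx":0,"wy":0,"wz":0,"dx":0.0,"dy":0,"dz":0,"fingers":0.093}]'
python3 - <<'E'
from h import *;from station import robot
np.set_printoptions(precision=4,suppress=True)
print(rel([.5288,-.1307,.019],-.076,robot.get_obs())[:2])
E
```

```text
time: 3.05
eef_pos: [0.5288, -0.1245, 0.0752]
tcp_rot: [-0.249, 1.567, -0.322]
ft_force: [-0.9, 0.0, 0.5]
opening: 0.0929
(array([ 0.0562, -0.0061,  0.0002]), array([0.0027, 0.004 , 0.001 ]))
```

```bash
python3 -m jog '[{"wx":0.003,"wy":0.004,"wz":0.001,"dx":0,"dy":-0.006,"dz":0,"fingers":0.093},{"wx":0,"wy":0,"wz":0,"dx":0,"dy":0,"dz":0,"fingers":0.093}]'
python3 - <<'E'
from h import *;from station import robot
np.set_printoptions(precision=4,suppress=True)
print(rel([.5288,-.1307,.019],-.076,robot.get_obs())[:2])
E
```

```text
time: 3.25
eef_pos: [0.5286, -0.1295, 0.0773]
tcp_rot: [-0.317, 1.569, -0.392]
ft_force: [0.7, -0.8, 0.2]
opening: 0.0931
(array([ 0.0583, -0.0011,  0.0002]), array([0.001 , 0.0013, 0.0004]))
```

```bash
python3 -m jog '[{"wx":0,"wy":0,"wz":0,"dx":0.02,"dy":-0.001,"dz":0,"fingers":0.093},{"wx":0,"wy":0,"wz":0,"dx":0.02,"dy":0,"dz":0,"fingers":0.093},{"wx":0,"wy":0,"wz":0,"dx":0.01,"dy":0,"dz":0,"fingers":0.093},{"wx":0,"wy":0,"wz":0,"dx":0,"dy":0,"dz":0,"fingers":0.093}]'
python3 - <<'E'
from h import *;from station import robot
np.set_printoptions(precision=4,suppress=True)
print(rel([.5288,-.1307,.019],-.076,robot.get_obs())[:2])
E
```

```text
time: 3.65
eef_pos: [0.5314, -0.1312, 0.0319]
tcp_rot: [-0.233, 1.561, -0.308]
ft_force: [-0.3, -0.1, -0.8]
opening: 0.0928
(array([ 0.0129,  0.0003, -0.0028]), array([0.0005, 0.0091, 0.0022]))
```

```bash
python3 -m jog '[{"wx":0,"wy":0.008,"wz":0.002,"dx":0.008,"dy":0,"dz":-0.0028,"fingers":0.093},{"wx":0,"wy":0,"wz":0,"dx":0.003,"dy":0,"dz":0,"fingers":0.093},{"wx":0,"wy":0,"wz":0,"dx":0,"dy":0,"dz":0,"fingers":0.093}]'
python3 - <<'E'
from h import *
np.set_printoptions(precision=4,suppress=True)
o,c=shot('w3')
print(o['ft_force'],rel([.5288,-.1307,.019],-.076,o)[:2])
E
```

```text
time: 3.95
eef_pos: [0.5296, -0.1313, 0.0226]
tcp_rot: [-0.158, 1.568, -0.234]
ft_force: [0.2, 0.2, 0.3]
opening: 0.0931
[0.19   0.2156 0.2775] (array([ 0.0036,  0.0005, -0.0008]), array([0.0004, 0.0031, 0.0005]))
```

View pics/w3.png

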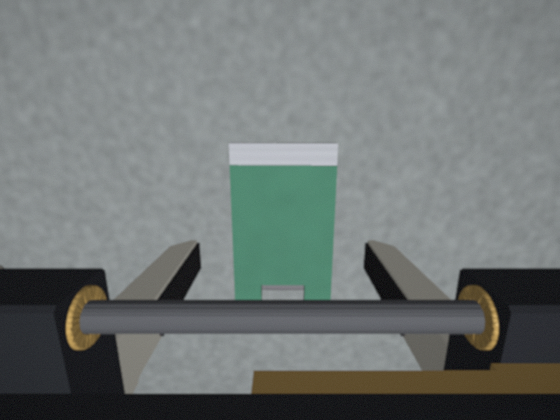

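The blade sits squarely between the fingers, with its cutting edge at row 144, columns 229–338. I'll lower the last 3.5 mm and close.

```bash
python3 - <<'E'
from h import *
c=np.load('pics/w3.npz')
print(ray(c,(229,144),.029),ray(c,(338,144),.029))
E
python3 -m jog '[{"wx":0,"wy":0.003,"wz":0,"dx":0.0035,"dy":0,"dz":-0.0008,"fingers":0.093},{"wx":0,"wy":0,"wz":0,"dx":0,"dy":0,"dz":0,"fingers":0.093}]' 40
python3 -m jog '[{"wx":0,"wy":0,"wz":0,"dx":0,"dy":0,"dz":0,"fingers":0.04},{"wx":0,"wy":0,"wz":0,"dx":0,"dy":0,"dz":0,"fingers":0.04},{"wx":0,"wy":0,"wz":0,"dx":0,"dy":0,"dz":0,"fingers":0.04},{"wx":0,"wy":0,"wz":0,"dx":0,"dy":0,"dz":0,"fingers":0.04},{"wx":0,"wy":0,"wz":0,"dx":0,"dy":0,"dz":0,"fingers":0.04},{"wx":0,"wy":0,"wz":0,"dx":0,"dy":0,"dz":0,"fingers":0.04}]' 40
```

```text
[ 0.46758151 -0.15559423  0.029     ] [ 0.47212345 -0.09578027  0.029     ]
time: 4.2
eef_pos: [0.5291, -0.1313, 0.0196]
tcp_rot: [-0.786, 1.57, -0.862]
ft_force: [-0.6, -0.0, 0.9]
opening: 0.0931
time: 4.8
eef_pos: [0.5293, -0.1313, 0.02]
tcp_rot: [-0.615, 1.569, -0.691]
ft_force: [-0.0, -0.2, -0.2]
opening: 0.0495
```

Run:
```python
from h import *
from station import robot;import cv2
o,c=shot('w4');print(o['opening'])
s=robot.capture('scene');cv2.imwrite('pics/s4.png',cv2.resize(s['image'][180:330,130:330,::-1],(800,600),interpolation=cv2.INTER_CUBIC))
```

```text
0.049540143063646624
```

View pics/w4.png

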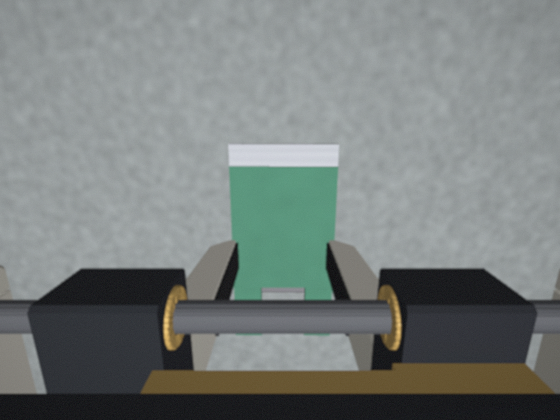

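View pics/s4.png

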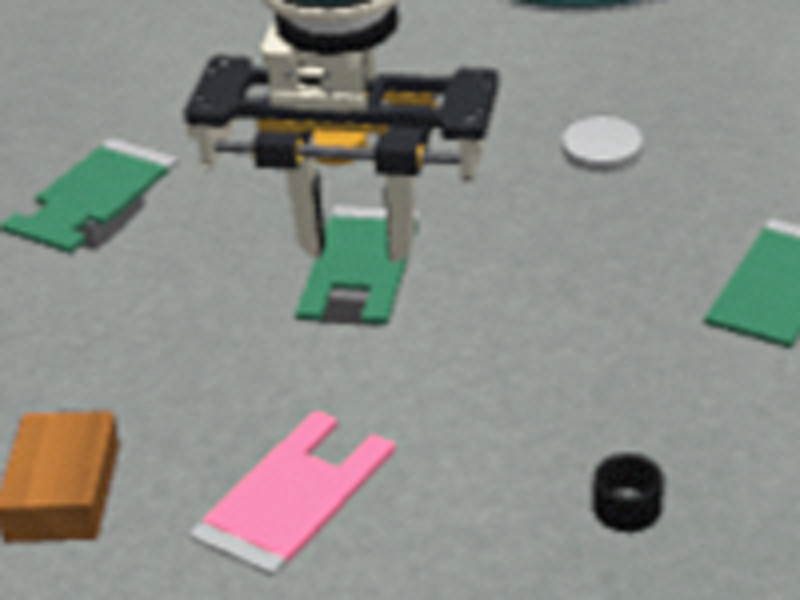

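```bash
python3 - <<'E'
from h import *
from station import robot
c=np.load('pics/w4.npz');print(c['camera_matrix'])
for k in range(2):
    o=robot.get_obs();print(o['time'],o['opening'],o['ft_force'],o['eef_pos'])
    robot.capture('top')
w=c['range_z'];
for p in[(220,262),(236,262),(236,250),(245,262),(330,250),(335,262),(284,262),(284,200),(150,150)]:
    d=w[p[1],p[0]];print(p,c['R'].T@(np.linalg.solve(c['camera_matrix'],[p[0],p[1],1])*d-c['t']))
E
python3 - <<'E'
import cv2
im=cv2.imread('pics/w4.png')
cv2.imwrite('pics/w4c.png',cv2.resize(im[200:350,180:380],(800,600),interpolation=cv2.INTER_CUBIC))
E
```

```text
[[315.72230194   0.         281.87201144]
 [  0.         315.72230194 207.99137802]
 [  0.           0.           1.        ]]
4.9 0.04205774119174175 [-0.48391145  0.3207156   0.51475712] [ 0.52925759 -0.13134774  0.0200099 ]
4.95 0.04128349834529524 [1.03432403 0.32683439 0.37506956] [ 0.52929175 -0.1313387   0.0200517 ]
(220, 262) [ 0.51950967 -0.15985407  0.06557827]
(236, 262) [ 0.52913918 -0.15616508  0.04560872]
(236, 250) [ 0.52292082 -0.15571813  0.04374277]
(245, 262) [ 0.53651404 -0.15380349  0.03024048]
(330, 250) [ 0.52479439 -0.10529873  0.0482693 ]
(335, 262) [ 0.52439871 -0.10515275  0.06391252]
(284, 262) [ 0.53863156 -0.13061909  0.0294376 ]
(284, 200) [ 0.50012788 -0.12776809  0.03082266]
(150, 150) [ 4.68651158e-01 -2.10973374e-01 -3.97692787e-04]
```

View pics/w4c.png

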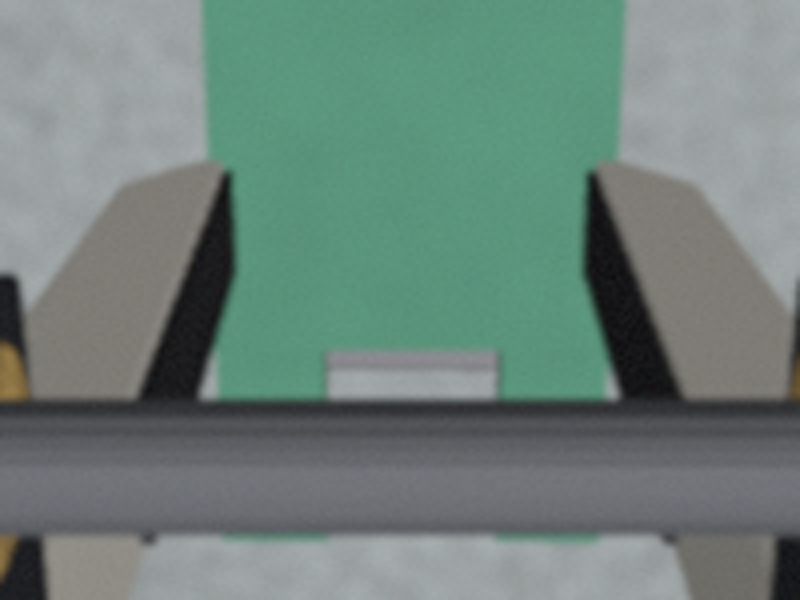

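```bash
cat >> h.py <<'E'
def cloud(c):
    w=c['range_z'];v,u=np.mgrid[:w.shape[0],:w.shape[1]]
    P=np.stack([u,v,np.ones_like(u)],-1)@np.linalg.inv(c['camera_matrix']).T*w[...,None]
    return (P-c['t'])@c['R']
E
python3 - <<'E'
from h import *
np.set_printoptions(precision=4,suppress=True)
for n,(a,b) in (('w4',(4,4)),('w3',(0,0))):
    c=np.load(f'pics/{n}.npz');P=cloud(c)
    for r in(244,250,256,262,268,274,280):
        print(n,r,[f'{u}:{P[r,u,1]:.3f},{P[r,u,2]:.3f}' for u in (range(226,246,2) if n=='w4' else range(180,206,3))])
E
```

```text
w4 244 ['226:-0.161,0.044', '228:-0.160,0.044', '230:-0.158,0.045', '232:-0.157,0.044', '234:-0.157,0.041', '236:-0.156,0.040', '238:-0.157,0.030', '240:-0.156,0.030', '242:-0.154,0.030', '244:-0.153,0.031']
w4 250 ['226:-0.159,0.052', '228:-0.158,0.052', '230:-0.157,0.052', '232:-0.157,0.049', '234:-0.156,0.048', '236:-0.156,0.044', '238:-0.157,0.031', '240:-0.156,0.031', '242:-0.155,0.029', '244:-0.154,0.030']
w4 256 ['226:-0.158,0.059', '228:-0.157,0.060', '230:-0.157,0.056', '232:-0.156,0.056', '234:-0.156,0.052', '236:-0.156,0.044', '238:-0.158,0.030', '240:-0.156,0.030', '242:-0.155,0.030', '244:-0.154,0.028']
w4 262 ['226:-0.157,0.066', '228:-0.157,0.063', '230:-0.156,0.063', '232:-0.156,0.059', '234:-0.156,0.052', '236:-0.156,0.046', '238:-0.125,0.203', '240:-0.157,0.031', '242:-0.155,0.031', '244:-0.154,0.030']
w4 268 ['226:-0.156,0.070', '228:-0.156,0.070', '230:-0.156,0.064', '232:-0.156,0.060', '234:-0.156,0.052', '236:-0.157,0.046', '238:-0.157,0.040', '240:-0.157,0.030', '242:-0.156,0.030', '244:-0.155,0.030']
w4 274 ['226:-0.155,0.075', '228:-0.156,0.071', '230:-0.156,
[... 979 characters left out ...]
177,0.066', '189:-0.177,0.060', '192:-0.177,0.055', '195:-0.178,0.050', '198:-0.178,0.045', '201:-0.190,0.001', '204:-0.188,-0.000']
w3 268 ['180:-0.178,0.072', '183:-0.177,0.070', '186:-0.177,0.066', '189:-0.177,0.062', '192:-0.178,0.056', '195:-0.178,0.051', '198:-0.178,0.046', '201:-0.191,-0.001', '204:-0.189,0.001']
w3 274 ['180:-0.177,0.075', '183:-0.177,0.071', '186:-0.177,0.067', '189:-0.178,0.062', '192:-0.178,0.057', '195:-0.178,0.052', '198:-0.194,0.000', '201:-0.192,0.000', '204:-0.189,0.001']
w3 280 ['180:-0.178,0.075', '183:-0.177,0.072', '186:-0.178,0.067', '189:-0.178,0.063', '192:-0.178,0.058', '195:-0.197,0.000', '198:-0.195,-0.000', '201:-0.192,-0.000', '204:-0.190,-0.001']
```

The image and the depth readings agree: the fingertips are at z≈0.040 while the reported TCP is at z=0.020. The tips are therefore about 20 mm behind the reported TCP, not 11 mm ahead as the sheet says, and the jaws closed above the blade without touching it. I'll reopen and go about 31 mm lower, watching the force.

```bash
python3 -m jog '[{"wx":0,"wy":0,"wz":0,"dx":0,"dy":0,"dz":0,"fingers":0.093},{"wx":0,"wy":0,"wz":0,"dx":0,"dy":0,"dz":0,"fingers":0.093},{"wx":0,"wy":0,"wz":0,"dx":0,"dy":0,"dz":0,"fingers":0.093},{"wx":0,"wy":0,"wz":0,"dx":0,"dy":0,"dz":0,"fingers":0.093},{"wx":0,"wy":0,"wz":0,"dx":0,"dy":0,"dz":0,"fingers":0.093},{"wx":0,"wy":0,"wz":0,"dx":0,"dy":0,"dz":0,"fingers":0.093},{"wx":0,"wy":0,"wz":0,"dx":0,"dy":0,"dz":0,"fingers":0.093},{"wx":0,"wy":0,"wz":0,"dx":0,"dy":0,"dz":0,"fingers":0.093},{"wx":0,"wy":0,"wz":0,"dx":0.006,"dy":0,"dz":0,"fingers":0.093},{"wx":0,"wy":0,"wz":0,"dx":0.006,"dy":0,"dz":0,"fingers":0.093},{"wx":0,"wy":0,"wz":0,"dx":0.006,"dy":0,"dz":0,"fingers":0.093},{"wx":0,"wy":0,"wz":0,"dx":0,"dy":0,"dz":0,"fingers":0.093}]' 40
python3 - <<'E'
from h import *
np.set_printoptions(precision=4,suppress=True)
o,c=shot('w5')
print(o['ft_force'],rel([.5288,-.1307,-.012],-.076,o)[:2])
P=cloud(c)
for r in(250,256,262): print([f'{P[r,u,1]:.3f},{P[r,u,2]:.3f}' for u in range(180,210,3)])
E
```

```text
time: 6.2
eef_pos: [0.529, -0.1313, 0.0]
tcp_rot: [-0.78, 1.57, -0.855]
ft_force: [-0.5, -0.0, -0.5]
opening: 0.0932
[-0.4902 -0.0438 -0.462 ] (array([ 0.012 ,  0.0006, -0.0003]), array([0.0003, 0.0007, 0.0007]))
['-0.183,0.031', '-0.181,0.032', '-0.180,0.033', '-0.179,0.031', '-0.178,0.029', '-0.178,0.025', '-0.178,0.020', '-0.182,0.000', '-0.180,0.000', '-0.178,0.000']
['-0.181,0.039', '-0.179,0.039', '-0.179,0.037', '-0.177,0.036', '-0.177,0.032', '-0.178,0.026', '-0.178,0.020', '-0.182,0.002', '-0.125,0.183', '-0.179,0.000']
['-0.178,0.047', '-0.178,0.043', '-0.177,0.042', '-0.178,0.037', '-0.178,0.033', '-0.178,0.027', '-0.178,0.021', '-0.183,0.001', '-0.181,0.001', '-0.179,0.001']
```

View pics/w5.png

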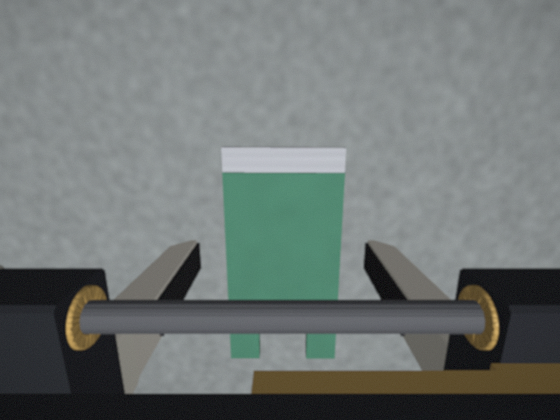

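The tips are now at z≈0.020 with the TCP at 0.000, which confirms the 20 mm offset. I'll go down 11.5 mm more and grip.

```bash
python3 -m jog '[{"wx":0,"wy":0,"wz":0,"dx":0.006,"dy":0,"dz":0,"fingers":0.093},{"wx":0,"wy":0,"wz":0,"dx":0.0055,"dy":0.0005,"dz":0,"fingers":0.093},{"wx":0,"wy":0,"wz":0,"dx":0,"dy":0,"dz":0,"fingers":0.093}]' 40
python3 -m jog '[{"wx":0,"wy":0,"wz":0,"dx":0,"dy":0,"dz":0,"fingers":0.04},{"wx":0,"wy":0,"wz":0,"dx":0,"dy":0,"dz":0,"fingers":0.04},{"wx":0,"wy":0,"wz":0,"dx":0,"dy":0,"dz":0,"fingers":0.04},{"wx":0,"wy":0,"wz":0,"dx":0,"dy":0,"dz":0,"fingers":0.04},{"wx":0,"wy":0,"wz":0,"dx":0,"dy":0,"dz":0,"fingers":0.04},{"wx":0,"wy":0,"wz":0,"dx":0,"dy":0,"dz":0,"fingers":0.04},{"wx":0,"wy":0,"wz":0,"dx":0,"dy":0,"dz":0,"fingers":0.04}]' 40
```

```text
time: 6.55
eef_pos: [0.5293, -0.1308, -0.012]
tcp_rot: [-0.596, 1.569, -0.671]
ft_force: [0.3, 0.2, 0.5]
opening: 0.0933
time: 7.25
eef_pos: [0.5296, -0.1309, -0.0116]
tcp_rot: [-0.458, 1.569, -0.534]
ft_force: [0.6, -1.0, -1.7]
opening: 0.0593
```

Gripped at 0.0593, which matches the blade's 60 mm width. I'll lift and check.

```bash
python3 -m jog '[{"wx":0,"wy":0,"wz":0,"dx":-0.01,"dy":0,"dz":0,"fingers":0.04},{"wx":0,"wy":0,"wz":0,"dx":-0.03,"dy":0,"dz":0,"fingers":0.04},{"wx":0,"wy":0,"wz":0,"dx":-0.04,"dy":0,"dz":0,"fingers":0.04},{"wx":0,"wy":0,"wz":0,"dx":-0.04,"dy":0,"dz":0,"fingers":0.04},{"wx":0,"wy":0,"wz":0,"dx":0,"dy":0,"dz":0,"fingers":0.04},{"wx":0,"wy":0,"wz":0,"dx":0,"dy":0,"dz":0,"fingers":0.04}]' 40
python3 - <<'E'
from h import *
np.set_printoptions(precision=4,suppress=True)
o,c=shot('w6')
print(o['opening'],o['ft_force'],rel([.4413,.3352,.10],-.015,o)[:2])
E
```

```text
time: 7.85
eef_pos: [0.5275, -0.1302, 0.1134]
tcp_rot: [-3.114, 1.569, 3.094]
ft_force: [0.1, 0.2, -3.6]
opening: 0.0594
0.05941427865850909 [ 0.0701  0.2135 -3.5953] (array([ 0.0136,  0.4576, -0.1211]), array([-0.0607, -0.0021, -0.    ]))
```

View pics/w6.png

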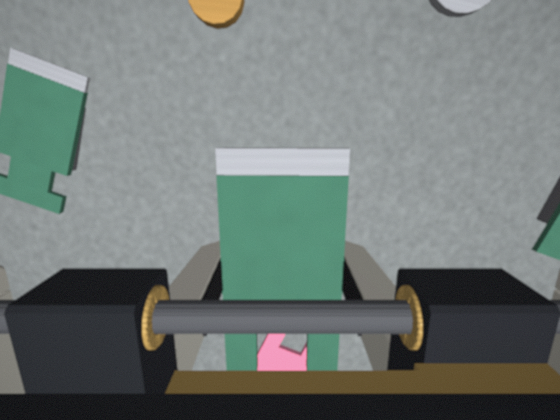

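```bash
cat > m.py <<'E'
from h import *;import cv2,sys
np.set_printoptions(precision=4,suppress=True)
n,x,y,yaw=sys.argv[1],*map(float,sys.argv[2:5])
c=np.load(f'pics/{n}.npz')
im=c['image'].astype(int);g=(im[...,1]>im[...,0]+25)&(im[...,1]>im[...,2]+10)
P=cloud(c);
m=g.copy();m[:175]=0;m[300:]=0;m[:,:215]=0;m[:,350:]=0
Q=P[m];A=np.c_[Q[:,:2]-Q[:,:2].mean(0),np.ones(len(Q))]
k=np.ones(len(Q),bool)
for _ in range(3):
    s=np.linalg.lstsq(A[k],Q[k,2],rcond=None)[0];k=abs(A@s-Q[:,2])<.004
print('plane slope',s,'mean xy',Q.mean(0))
E
python3 m.py w6 0 0 0
python3 - <<'E'
import cv2
im=cv2.imread('pics/w6.png')
cv2.imwrite('pics/w6c.png',cv2.resize(im[140:215,205:360],(775,375),interpolation=cv2.INTER_CUBIC))
E
```

```text
plane slope [-0.0012  0.0006  0.1552] mean xy [ 0.5087 -0.1285  0.1561]
```

View pics/w6c.png

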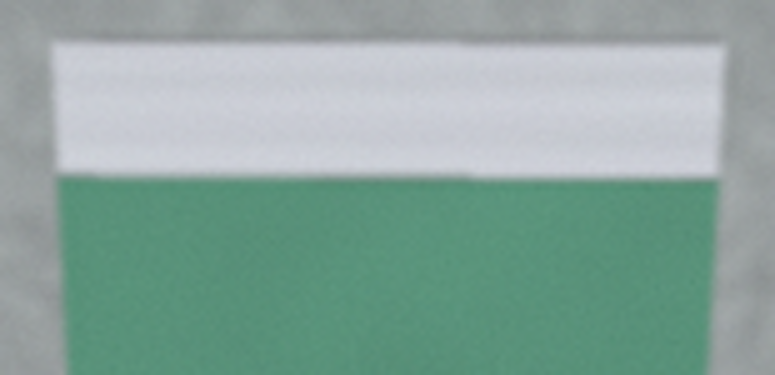

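Run:
```python
from h import *
from station import robot
np.set_printoptions(precision=4,suppress=True)
c=np.load('pics/w6.npz');o=robot.get_obs();R0=Ro.from_euler('xyz',o['tcp_rot'])
for uv,z in(((216.9,175.3),.1552),((348.5,175.7),.1552),((215.3,148.3),.1542),((349.9,149.1),.1542)):
    X=ray(c,uv,z);print(X,R0.inv().apply(X-o['eef_pos']))
```

```text
[ 0.4772 -0.1557  0.1552] [-0.0415 -0.0291 -0.0486]
[ 0.4818 -0.0963  0.1552] [-0.0415  0.0304 -0.0484]
[ 0.4652 -0.1551  0.1542] [-0.0404 -0.0294 -0.0606]
[ 0.4701 -0.0952  0.1542] [-0.0405  0.0306 -0.0602]
```

```bash
python3 -m jog '[{"wx":-0.006,"wy":0,"wz":0,"dx":0,"dy":0.03,"dz":-0.008,"fingers":0.04},{"wx":-0.006,"wy":0,"wz":0,"dx":0,"dy":0.043,"dz":-0.012,"fingers":0.04},{"wx":-0.006,"wy":0,"wz":0,"dx":0,"dy":0.045,"dz":-0.012,"fingers":0.04},{"wx":-0.006,"wy":0,"wz":0,"dx":0,"dy":0.045,"dz":-0.012,"fingers":0.04},{"wx":-0.006,"wy":0,"wz":0,"dx":0,"dy":0.045,"dz":-0.012,"fingers":0.04},{"wx":-0.006,"wy":0,"wz":0,"dx":0,"dy":0.045,"dz":-0.012,"fingers":0.04},{"wx":-0.006,"wy":0,"wz":0,"dx":0,"dy":0.045,"dz":-0.012,"fingers":0.04},{"wx":-0.006,"wy":0,"wz":0,"dx":0,"dy":0.045,"dz":-0.012,"fingers":0.04},{"wx":-0.006,"wy":0,"wz":0,"dx":0,"dy":0.045,"dz":-0.012,"fingers":0.04},{"wx":-0.006,"wy":0,"wz":0,"dx":0,"dy":0.035,"dz":-0.009,"fingers":0.04},{"wx":0,"wy":0,"wz":0,"dx":0,"dy":0.02,"dz":-0.005,"fingers":0.04},{"wx":0,"wy":0,"wz":0,"dx":0,"dy":0,"dz":0,"fingers":0.04},{"wx":0,"wy":0,"wz":0,"dx":0,"dy":0,"dz":0,"fingers":0.04}]' 40
python3 - <<'E'
from h import *
from station import robot
np.set_printoptions(precision=4,suppress=True)
o=robot.get_obs()
print(rel([.4415,.3348,.06],-.015,o)[:2])
E
```

```text
time: 9.2
eef_pos: [0.4176, 0.3321, 0.0948]
tcp_rot: [-2.827, 1.544, -2.842]
ft_force: [0.8, -0.4, -3.3]
opening: 0.0593
(array([0.0342, 0.0033, 0.0247]), array([-0.0003, -0.0251,  0.0082]))
```

```bash
python3 -m jog '[{"wx":0,"wy":-0.025,"wz":0.008,"dx":0,"dy":0.0033,"dz":0.0245,"fingers":0.04},{"wx":0,"wy":0,"wz":0,"dx":0,"dy":0,"dz":0,"fingers":0.04},{"wx":0,"wy":0,"wz":0,"dx":0,"dy":0,"dz":0,"fingers":0.04}]' 40
python3 - <<'E'
from h import *
np.set_printoptions(precision=4,suppress=True)
o,c=shot('w7')
print(o['eef_pos'],rel([.4415,.3348,.06],-.015,o)[:2])
E
```

```text
time: 9.5
eef_pos: [0.4423, 0.3324, 0.0917]
tcp_rot: [-2.349, 1.567, -2.366]
ft_force: [0.3, -0.1, -3.4]
opening: 0.0592
[0.4423 0.3324 0.0917] (array([ 0.0317,  0.0024, -0.0008]), array([-0.002 , -0.0025,  0.0026]))
```

View pics/w7.png

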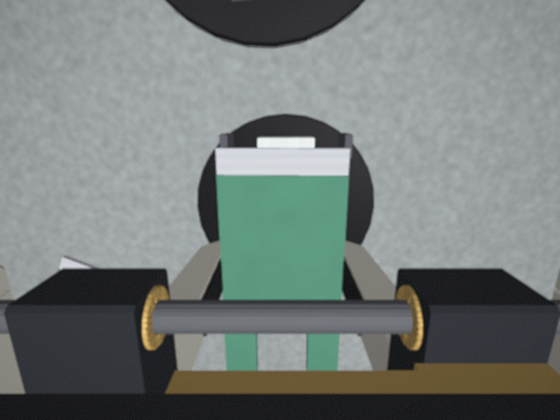

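```bash
python3 -m jog '[{"wx":-0.002,"wy":-0.0025,"wz":0.0026,"dx":0.0,"dy":0.0024,"dz":-0.0008,"fingers":0.04},{"wx":0,"wy":0,"wz":0,"dx":0.02,"dy":0,"dz":0,"fingers":0.04},{"wx":0,"wy":0,"wz":0,"dx":0.02,"dy":0,"dz":0,"fingers":0.04},{"wx":0,"wy":0,"wz":0,"dx":0.02,"dy":0,"dz":0,"fingers":0.04},{"wx":0,"wy":0,"wz":0,"dx":0.005,"dy":0,"dz":0,"fingers":0.04},{"wx":0,"wy":0,"wz":0,"dx":0,"dy":0,"dz":0,"fingers":0.04},{"wx":0,"wy":0,"wz":0,"dx":0,"dy":0,"dz":0,"fingers":0.04}]' 40
python3 - <<'E'
from h import *
from station import robot;import cv2
np.set_printoptions(precision=4,suppress=True)
o,c=shot('w8')
print(o['eef_pos'],rel([.4415,.3348,-.0058],-.015,o)[:2])
s=robot.capture('scene');np.savez('pics/s8.npz',**s);cv2.imwrite('pics/s8.png',cv2.resize(s['image'][160:280,310:470,::-1],(800,600),interpolation=cv2.INTER_CUBIC))
E
```

```text
time: 10.25
eef_pos: [0.4406, 0.3342, 0.0269]
tcp_rot: [0.941, 1.568, 0.925]
ft_force: [0.3, -0.0, -3.7]
opening: 0.0593
[0.4406 0.3342 0.0269] (array([0.0327, 0.0006, 0.0008]), array([-0.0013,  0.0015, -0.002 ]))
```

View pics/w8.png

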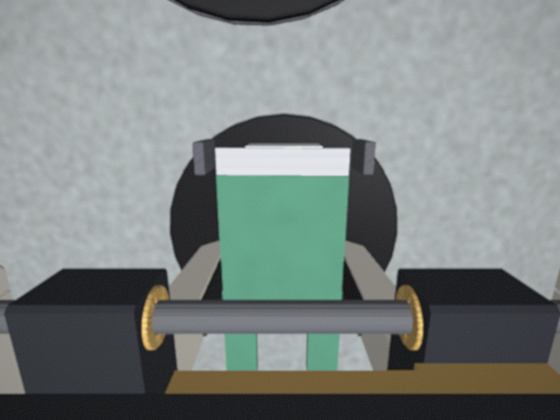

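View pics/s8.png

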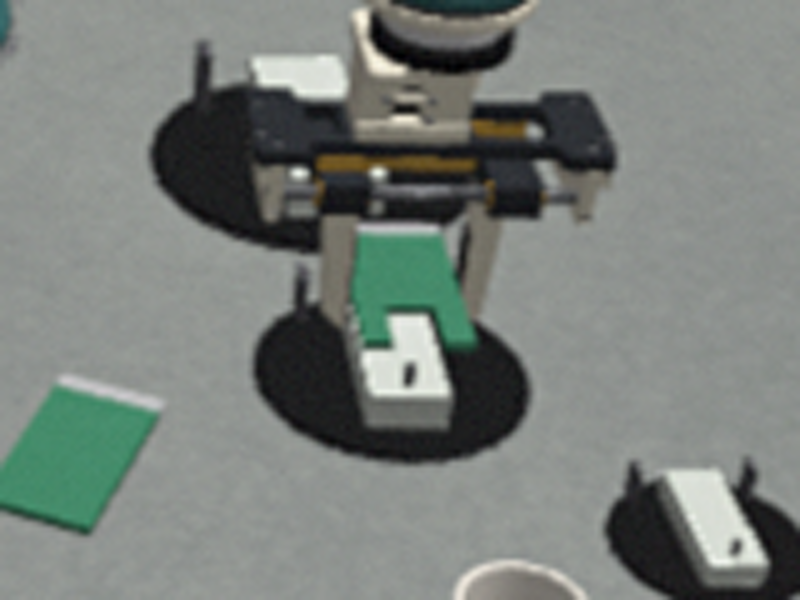

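```bash
python3 -m jog '[{"wx":-0.001,"wy":0.0015,"wz":-0.002,"dx":0.008,"dy":0.0006,"dz":0.0008,"fingers":0.04},{"wx":0,"wy":0,"wz":0,"dx":0.008,"dy":0,"dz":0,"fingers":0.04},{"wx":0,"wy":0,"wz":0,"dx":0.004,"dy":0,"dz":0,"fingers":0.04},{"wx":0,"wy":0,"wz":0,"dx":0.003,"dy":0,"dz":0,"fingers":0.04},{"wx":0,"wy":0,"wz":0,"dx":0,"dy":0,"dz":0,"fingers":0.04},{"wx":0,"wy":0,"wz":0,"dx":0,"dy":0,"dz":0,"fingers":0.04}]' 40
python3 - <<'E'
from h import *
from station import robot;import cv2
np.set_printoptions(precision=4,suppress=True)
o,c=shot('w9')
print(o['eef_pos'],rel([.4415,.3348,-.0058],-.015,o)[:2])
s=robot.capture('scene');np.savez('pics/s9.npz',**s);cv2.imwrite('pics/s9.png',cv2.resize(s['image'][160:280,310:470,::-1],(800,600),interpolation=cv2.INTER_CUBIC))
E
```

```text
time: 10.95
eef_pos: [0.4423, 0.3354, 0.0034]
tcp_rot: [0.6, 1.569, 0.585]
ft_force: [0.0, 0.1, -3.3]
opening: 0.059
[0.4423 0.3354 0.0034] (array([ 0.0092, -0.0006, -0.0008]), array([-0.0001,  0.0018, -0.0013]))
```

View pics/w9.png

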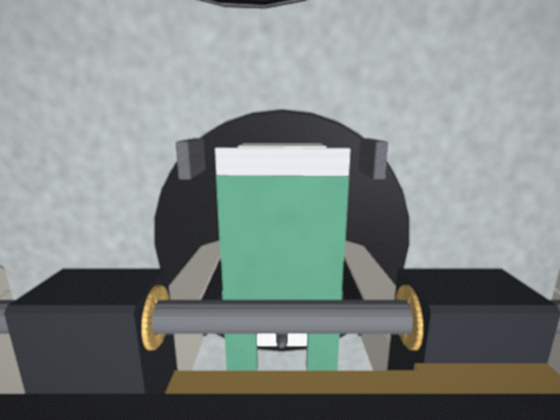

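View pics/s9.png

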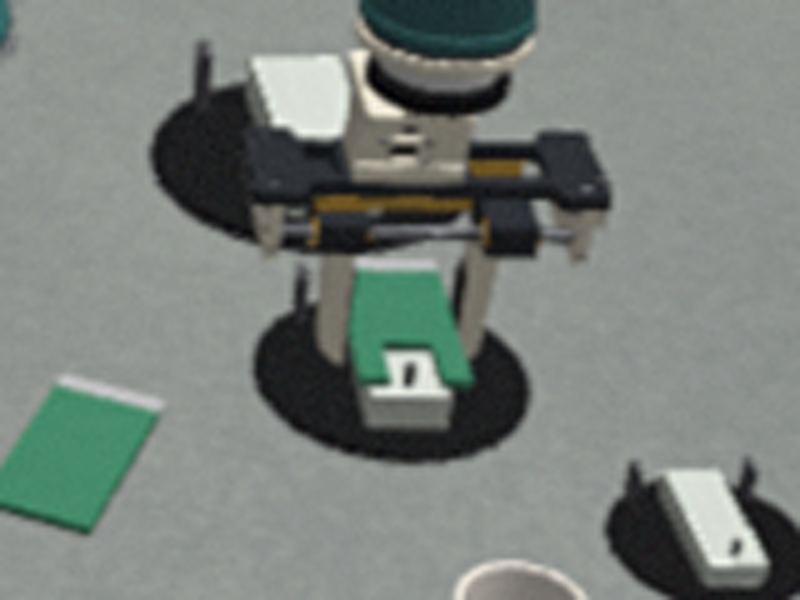

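The pin sits in the middle of the notch: pin at column 282, notch spanning columns 257–308 in the wrist view. I'll lower the last 9 mm gently.

```bash
python3 -m jog '[{"wx":0,"wy":0.0018,"wz":-0.0013,"dx":0.003,"dy":0,"dz":-0.0008,"fingers":0.04},{"wx":0,"wy":0,"wz":0,"dx":0.002,"dy":0,"dz":0,"fingers":0.04},{"wx":0,"wy":0,"wz":0,"dx":0.0015,"dy":0,"dz":0,"fingers":0.04},{"wx":0,"wy":0,"wz":0,"dx":0,"dy":0,"dz":0,"fingers":0.04},{"wx":0,"wy":0,"wz":0,"dx":0,"dy":0,"dz":0,"fingers":0.04}]' 40
python3 - <<'E'
from h import *;from station import robot
np.set_printoptions(precision=4,suppress=True)
o=robot.get_obs();print(rel([.4415,.3348,-.0058],-.015,o)[:2])
E
```

```text
time: 11.55
eef_pos: [0.4417, 0.3355, -0.0032]
tcp_rot: [0.436, 1.57, 0.421]
ft_force: [0.4, -0.0, -4.0]
opening: 0.0594
(array([ 0.0026, -0.0007, -0.0001]), array([-0.0002,  0.0005, -0.0002]))
```

```bash
python3 -m jog '[{"wx":0,"wy":0,"wz":0,"dx":0.0015,"dy":0,"dz":0,"fingers":0.04},{"wx":0,"wy":0,"wz":0,"dx":0,"dy":0,"dz":0,"fingers":0.04}]' 40;python3 -m jog '[{"wx":0,"wy":0,"wz":0,"dx":0.001,"dy":0,"dz":0,"fingers":0.04},{"wx":0,"wy":0,"wz":0,"dx":0,"dy":0,"dz":0,"fingers":0.04}]' 40
```

```text
time: 11.75
eef_pos: [0.4417, 0.3356, -0.0047]
tcp_rot: [0.507, 1.57, 0.492]
ft_force: [0.0, -0.2, -3.1]
opening: 0.0592
time: 11.95
eef_pos: [0.4419, 0.3356, -0.0055]
tcp_rot: [0.531, 1.57, 0.516]
ft_force: [0.1, -0.6, -2.2]
opening: 0.0592
```

```bash
python3 -m jog '[{"wx":0,"wy":0,"wz":0,"dx":0.0007,"dy":0,"dz":0,"fingers":0.04},{"wx":0,"wy":0,"wz":0,"dx":0,"dy":0,"dz":0,"fingers":0.04}]' 40
```

```text
time: 12.15
eef_pos: [0.442, 0.3357, -0.0055]
tcp_rot: [0.5, 1.569, 0.485]
ft_force: [0.1, 0.0, -3.3]
opening: 0.0595
```

```bash
python3 -m jog '[{"wx":0,"wy":0,"wz":0,"dx":0.001,"dy":0,"dz":0,"fingers":0.04},{"wx":0,"wy":0,"wz":0,"dx":0,"dy":0,"dz":0,"fingers":0.04}]' 40;python3 -m jog '[{"wx":0,"wy":0,"wz":0,"dx":0.001,"dy":0,"dz":0,"fingers":0.04},{"wx":0,"wy":0,"wz":0,"dx":0.0,"dy":0,"dz":0,"fingers":0.04}]' 40
python3 - <<'E'
from h import *
o,c=shot('w10');print(o['ft_force'])
E
python3 m.py w10 0 0 0
```

```text
time: 12.35
eef_pos: [0.4422, 0.3358, -0.0055]
tcp_rot: [0.481, 1.569, 0.466]
ft_force: [-1.0, -0.6, -3.4]
opening: 0.0589
time: 12.55
eef_pos: [0.4424, 0.336, -0.0055]
tcp_rot: [0.483, 1.568, 0.468]
ft_force: [-0.8, -0.3, -3.2]
opening: 0.0593
[-0.75531232 -0.27364522 -3.21565481]
plane slope [-0.0009  0.0019  0.0363] mean xy [0.4233 0.3363 0.0372]
```

View pics/w10.png

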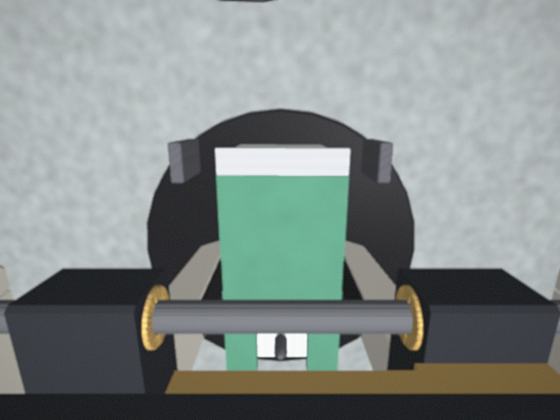

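The blade top is at z≈0.036, level, and further lowering commands no longer move it, so it is resting on the bed. Releasing slowly.

```bash
python3 -m jog '[{"wx":0,"wy":0,"wz":0,"dx":0,"dy":0,"dz":0,"fingers":0.062},{"wx":0,"wy":0,"wz":0,"dx":0,"dy":0,"dz":0,"fingers":0.07},{"wx":0,"wy":0,"wz":0,"dx":0,"dy":0,"dz":0,"fingers":0.08},{"wx":0,"wy":0,"wz":0,"dx":0,"dy":0,"dz":0,"fingers":0.088},{"wx":0,"wy":0,"wz":0,"dx":0,"dy":0,"dz":0,"fingers":0.088},{"wx":0,"wy":0,"wz":0,"dx":0,"dy":0,"dz":0,"fingers":0.088}]'
python3 - <<'E'
from h import *
o,c=shot('w11');print(o['ft_force'])
E
python3 m.py w11 0 0 0
```

```text
time: 13.2
eef_pos: [0.4427, 0.3362, -0.0058]
tcp_rot: [0.555, 1.567, 0.54]
ft_force: [-0.3, 0.7, 0.7]
opening: 0.0881
[-0.2560421   0.74884107  0.65036627]
plane slope [-0.0019 -0.0011  0.0363] mean xy [0.4234 0.3363 0.0371]
```

View pics/w11.png

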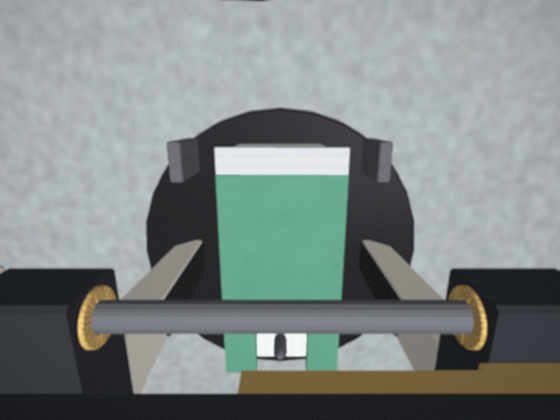

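The blade is released and level, with clear gaps to both fingers. I'll retreat straight up.

```bash
python3 -m jog '[{"wx":0,"wy":0,"wz":0,"dx":-0.01,"dy":0,"dz":0,"fingers":0.088},{"wx":0,"wy":0,"wz":0,"dx":-0.02,"dy":0,"dz":0,"fingers":0.088},{"wx":0,"wy":0,"wz":0,"dx":-0.03,"dy":0,"dz":0,"fingers":0.088},{"wx":0,"wy":0,"wz":0,"dx":-0.04,"dy":0,"dz":0,"fingers":0.088},{"wx":0,"wy":0,"wz":0,"dx":-0.04,"dy":0,"dz":0,"fingers":0.088},{"wx":0,"wy":0,"wz":0,"dx":-0.04,"dy":0,"dz":0,"fingers":0.088},{"wx":0,"wy":0,"wz":0,"dx":0,"dy":0,"dz":0,"fingers":0.088},{"wx":0,"wy":0,"wz":0,"dx":0,"dy":0,"dz":0,"fingers":0.088}]'
python3 - <<'E'
from h import *;import cv2
from station import robot
o,c=shot('w12')
im=cv2.imread('pics/w12.png');cv2.imwrite('pics/w12c.png',cv2.resize(im[110:260,190:390],(800,600),interpolation=cv2.INTER_CUBIC))
s=robot.capture('scene');cv2.imwrite('pics/s12.png',cv2.resize(s['image'][160:280,310:470,::-1],(800,600),interpolation=cv2.INTER_CUBIC))
E
```

```text
time: 14.05
eef_pos: [0.4413, 0.3353, 0.1859]
tcp_rot: [0.569, 1.567, 0.554]
ft_force: [-1.1, -0.8, -0.6]
opening: 0.0878
```

View pics/w12c.png

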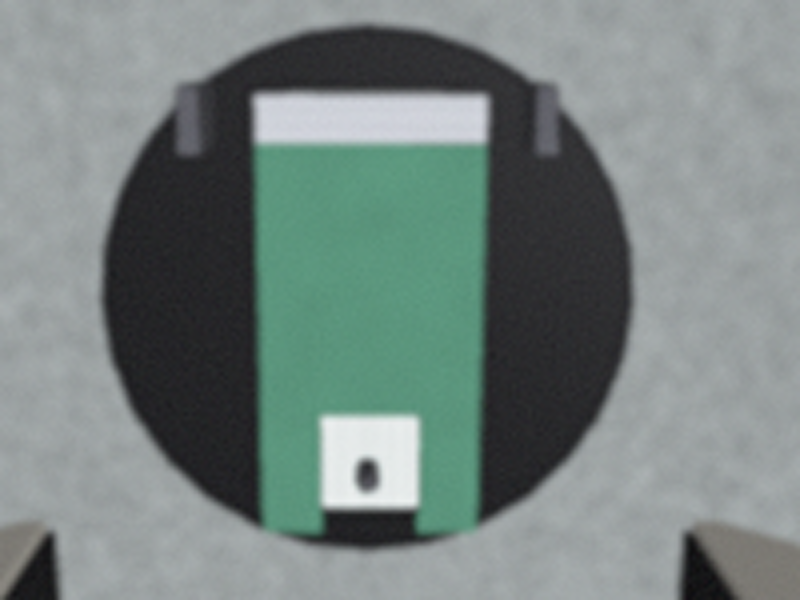

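View pics/s12.png

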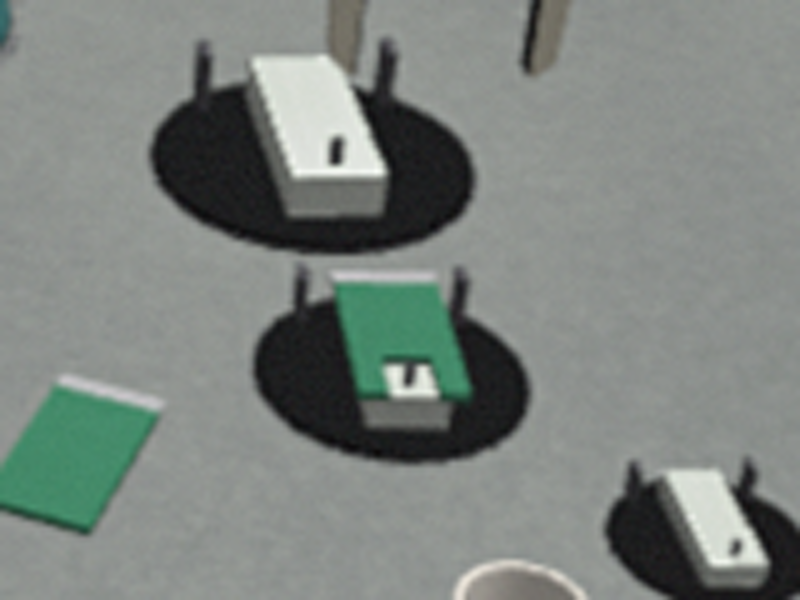

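Run:
```python
from h import *;from station import robot
np.set_printoptions(precision=4,suppress=True)
c=np.load('pics/w12.npz')
f=lambda p,z:ray(c,((p[0]+.5)/4-.5+190,(p[1]+.5)/4-.5+110),z)
Q=[f((262,532),.036),f((478,532),.036),f((251,92),.035),f((491,92),.035)];ax=(Q[0]+Q[1]-Q[2]-Q[3])/2
pin=f((367,467),.03);print('mid',np.mean(Q,0),'yaw',np.arctan2(ax[1],ax[0]),'pin',pin, pin-np.mean(Q,0))
robot.sign_off();print(robot.get_obs()['time'])
```

```text
mid [0.4412 0.3359 0.0355] yaw -0.017272808059076605 pin [0.4843 0.3343 0.03  ] [ 0.0431 -0.0016 -0.0055]
the job is handed in; nothing more can be done
the job is handed in; nothing more can be done
```

The notched blade is lying flat in the middle-sized black holder, let go, with its notch over the pin and its cutting edge between the cheeks. The job is handed in.

- **Final position:** the last pictures put the pin 43.1 mm from the blade's middle, against a nominal 43 mm. The blade is about 1 mm off centre sideways, and its yaw is −0.017 rad against about −0.015 for the bed. Its top is at z≈0.036 and level, which matches resting on the bed.
- **Time and retreat:** the work took about 14 s, and the gripper was straight up and clear of the blade before I handed in.
- **First grasp missed:** the jaws closed in the air above the blade without touching it. The fingertips are about 20 mm behind the reported tool point, not 11 mm ahead as the sheet says. I reopened, went about 31 mm lower and gripped it cleanly.
- **Touchdown:** the force reading did not clearly show the blade meeting the bed. I judged contact from the height no longer changing and from the depth image.
- **Other blades:** the arm did not touch them. The last picture shows only the plain one, lying where it was; I did not re-photograph the waisted one at the end.

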